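Seat the filler neck and hold the indexer at its third stop

ROBOT

A 6-joint arm with a two-finger parallel gripper is mounted at the origin on the work surface. World frame = base frame: x ahead of the robot, y to its left, z up, the work surface at z = 0. Lengths are in m, angles in degrees, forces in N, time in s.
With the tool pointing down it reaches from about 0.375 to 0.9 m from the base axis. Payload 3.1 kg.
Tool frame: the origin (TCP) lies at the very end of the fingers, on their centre line; the grasp point (between the pads) lies 19 mm behind it; z points along the fingers, y is the line along which they close (so a half turn about z gives the same grasp; the last joint's range is limited). The gripper opens to 87 mm and grips with 3 to 60 N. Pads are 19 mm wide; open, the fingers measure 117 mm over their backs; the gripper's body (75 mm by 190 mm) begins 51 mm behind the grasp point.
Start: joints at [-82.535, 30.224, 82.088, -0, 67.689, -10.227], TCP at [0.19, -0.595, 0.223] pointing down, gripper open.
Joint ranges: [-176.69, 176.69], [-43.24, 126.21], [12.49, 139.97], [-82, 262], [0, 151.66], [-163.58, 163.58]. Speed limits (degrees/s): [159.86, 159.86, 180, 180, 180, 180].

INTERFACE

Orientations are given as a 3x3 rotation matrix whose columns are the frame's x, y, z axes.
In Python, from rig import bot, imaging gives the robot as it stands.
- The arm moves only by the tool drive_tool, never from a script. Its argument "deltas" is text: rows parted by semicolons, each of 5 numbers parted by spaces: the finger opening in mm, from 0 to 87, then the shift along the world's x, y, z in mm, then the turn about the world's z in rad. In form: jaw dx dy dz twist; .... A call has 1 to 12 rows; each row is the pose to reach, as a shift and turn from the pose commanded when the call began; what a row does not reach only later rows make up. A row lasts 1/10 s, in which the tool goes at most 50 mm and 8.59 degrees, less where a joint would pass 70% of its speed; a pose out of reach is approached as far as the arm can. A call with a gripper value outside its range is refused whole. The fingers move at their own pace and stop on an object; the grip force is fixed at half the most. Time passes only in rows, so rows that repeat a pose let the fingers close. It gives the time, the measured TCP pose, the force, the opening and the grip force at its end, in the units of the state.
- bot.read_state(): the state, without advancing time (a new reading comes with each control period).
- imaging.capture(name): name is "side" or "top" or "wrist"; returns the picture (480x640x3 uint8, red, green, blue); there is no depth.
- imaging.camera_model(name): a dict with "fx", "fy", "cx", "cy" (pixels), "dist" ([k1, k2, p1, p2, k3] as OpenCV has them; the pictures are not rectified), "T" (4x4, takes a point from camera to world coordinates). Camera axes: x right, y down, z forward; pixel columns grow to the right and rows downward; lengths in m; the calibration is good to about 2 mm. A picture is of the moment at which its call begins: read the wrist's pose just before it. camera_model takes no time and is no camera call; for the wrist camera it gives the pose at the moment of the call.
- bot.hand_in(): hands the job in; it is judged then, once.
The state is a dict: "time_s": time; "joint_positions": joint angles; "qvel": joint speeds; "tau": joint torques, N m; "position": TCP position; "tcp_rot": TCP orientation; "force": force on the tool from outside, world axes, zero at the start; "moment": the same for the moment, N m; "opening": opening from 0.0 (shut) to 1.0 (fully open); "grasp_force": force on a finger pad.
Only numpy, scipy, OpenCV 4.12 (cv2) and the standard library are available. Lean on these libraries where they do the work, as an engineer would, in place of code of your own. Each camera call takes 0.05 s, during which the arm holds its last target. There are 200 camera calls.

TASK

Set the loose tank filler neck, flange down, on the sloped round plate of the indexing fixture so that its bore drops over the centre spigot and the flange sits flush, and let go of it. Then take the spring-return index knob, turn it clockwise by feel to the third click, without running on to the fourth, and finish while holding the knob there: let go and it springs back. Leave the jar, brush and wrench where they are.

Things in the scene. Friction and masses are not known exactly. Their poses are not given: they have to be found in the camera images.
- filler_neck: Loose plain steel filler neck, about 0.16 kg, standing on the bench flange down: flange 58 mm diameter, 6 thick, with a plain tube 40 mm outside diameter above it, 42 mm tall in all, and a 26 mm bore right through. Origin: centre of the flange's underside; z along the bore, up through the tube. Any yaw will do.
- indexer: Fixed grey indexing fixture, base 120 x 280 x 20 mm with two pedestals 170 mm apart: the sloped work plate on the -y one, the index knob on the +y one. Its place and yaw vary. Origin: centre of the base's underside, on the bench; z up; x across the base (away from the robot at yaw 0), y along it.
- plate_seat (a point): Centre of the steel work plate's upper face (plate 74 mm diameter, 10 thick), at 0, -85, 94 mm in the indexer's frame. z: its normal, which always leans 0.26 rad from vertical towards the indexer's -x. A spigot stands on it along z: 22 mm diameter for 10 mm, then a cone to 12 mm diameter at 18 mm (2 mm play in the neck's bore). The plate is geared 1:1 to the knob: it turns the neck; x, y turn too.
- knob_grip (a point): On the black knob's upright axis, at 0, 85, 86 mm in the indexer's frame. Grip bar 46 mm long, 12 wide, 72 to 98 mm above the bench, on a skirt 52 mm diameter. x lies along the bar: the indexer's x at home, turning with the knob. A pale line on the bar's top marks its pointer end (-x); short dark marks on the aluminium dial show home and the stops.
- index_knob (a joint): Knob angle, rad: 0 home (hard end stop, always the start), growing clockwise from above. Clicks every 0.349 (20 degrees): third at 1.047, fourth 1.396; travel ends at 1.80. The torque needed swells to about 0.35 N m a quarter of the way to the next stop, falls to about 0.05 at three quarters, and is about 0.2 at each stop. The return spring beats the detents: let go, it runs home.
- jar: Bystander: closed glass jar with a brass-coloured cap, 68 mm diameter, 100 mm tall, standing. Origin: centre of its underside, z up.
- brush: Bystander: brush lying flat, 200 mm long. Origin near its middle on the bench, x along it.
- wrench: Bystander: wrench lying flat, 170 mm long. Origin near its middle on the bench, x along it.
Mind the look-alikes: they are no part of the job. Of the things that look like the filler_neck, take the one that is farthest from the robot's base at the start.

How it is judged (in metres and radians):
On the way, in this order (a step that is already met when the one before it is completed fails the run):
1. the neck is seated on the plate over the spigot and let go, the knob still at home (distance between filler_neck and plate_seat below 0.0045 m and z of filler_neck in the frame of plate_seat between -0.003 and 0.003 m and angle between the z axis of filler_neck and the z axis of plate_seat, either way round below 0.07 rad and angle between filler_neck's own z axis and vertical below 0.6 rad and contact force between the fingers and filler_neck below 0.2 N and value of joint index_knob below 0.12 rad), for 0.3 s.
2. the knob, in the fingers, passes the first click (value of joint index_knob between 0.25 and 0.8 rad and contact force between the fingers and index_knob above 1 N), for 0.02 s.
3. the knob is turned to the third click, in the fingers (value of joint index_knob between 0.927 and 1.167 rad and contact force between the fingers and index_knob above 1 N), for 0.3 s.
At the end, for the whole second after the job is handed in: Finishes while holding: fingers on the index knob (over 1 N), still, at its third stop (1.047 rad, within 0.12). The filler neck, untouched by the robot, sits flange down with its origin within 4.5 mm of the plate's centre (3 mm in height) and its axis within 0.07 rad of the plate's normal (all of step 3 and velocity of joint index_knob between -0.1 and 0.1 rad/s and distance between filler_neck and plate_seat below 0.0045 m and z of filler_neck in the frame of plate_seat between -0.003 and 0.003 m and angle between the z axis of filler_neck and the z axis of plate_seat, either way round below 0.07 rad and angle between filler_neck's own z axis and vertical below 0.6 rad and contact force between each of the arm, the fingers and filler_neck below 0.2 N); the arm keeps its last pose, push and grip.
It fails at once if the knob is turned on from the third stop towards the fourth (past 1.3 rad) (value of joint index_knob above 1.3 rad).
It fails at once if the jar is disturbed (moved over 25 mm) (distance of jar from where it was at the start of the episode above 0.025 m).
It fails at once if the brush is disturbed (moved over 25 mm) (distance of brush from where it was at the start of the episode above 0.025 m).
It fails at once if the wrench is disturbed (moved over 25 mm) (distance of wrench from where it was at the start of the episode above 0.025 m).
It also fails if it takes over 59 s, if anything falls off the work surface, if the arm or the gripper's body presses on something with over 40 N, if the wrist force passes 120 N, or if a joint passes its speed limit or range.

## Working session

There is one attempt and no reset: what is moved stays moved. The work goes in short steps, Python scripts to look and compute and a tool call to move; the robot and the scene stay as the last step left them, time stands still between calls to the robot, and variables do not carry over. Pictures are saved under pics/ and viewed, at most 10 in all, crops included, and the job is handed in when it is done.

Besides the shell and the picture viewer there is one more tool, called after ">>>" as name(argument=value, ...), one argument or row to a line, values as JSON. drive_tool: Moves the arm, as the interface text tells. Its arguments: {"type":"object","properties":{"deltas":{"type":"string"}},"required":["deltas"]}

```bash
mkdir -p pics; ls
cat > h.py <<'E'
import numpy as np,cv2
from rig import bot,imaging
def ray(m,px):
    K=np.array([[m["fx"],0,m["cx"]],[0,m["fy"],m["cy"]],[0,0,1]])
    p=cv2.undistortPoints(np.array(px,float).reshape(-1,1,2),K,np.array(m["dist"],float)).reshape(-1,2)
    T=np.array(m["T"]); return T[:3,3],np.c_[p,np.ones(len(p))]@T[:3,:3].T
def onz(m,px,z):
    o,d=ray(m,px); return o+d*((z-o[2])/d[:,2])[:,None]
def proj(m,P):
    T=np.linalg.inv(np.array(m["T"])); K=np.array([[m["fx"],0,m["cx"]],[0,m["fy"],m["cy"]],[0,0,1]])
    return cv2.projectPoints(np.array(P,float).reshape(-1,3),cv2.Rodrigues(T[:3,:3])[0],T[:3,3],K,np.array(m["dist"],float))[0].reshape(-1,2)
E
python3 - <<'E'
from h import *
a=imaging.capture("top");b=imaging.capture("side")
cv2.imwrite("pics/top.png",a[:,:,::-1]);cv2.imwrite("pics/side.png",b[:,:,::-1])
for n in("top","side"):
    m=imaging.camera_model(n);print(n,m["fx"],np.round(m["T"],3).tolist())
E
```

```text
pics
top 606.8756184177336 [[0.0, -0.998, 0.07, 0.525], [-1.0, -0.001, -0.01, -0.071], [0.01, -0.07, -0.997, 1.389], [0.0, 0.0, 0.0, 1.0]]
side 433.2770874293204 [[0.985, -0.118, 0.124, 0.477], [-0.171, -0.671, 0.721, -0.74], [-0.001, -0.732, -0.681, 0.716], [0.0, 0.0, 0.0, 1.0]]
```

View pics/top.png

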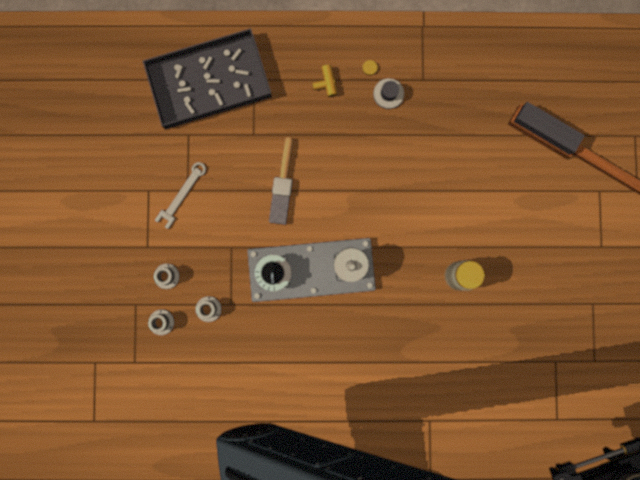

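View pics/side.png

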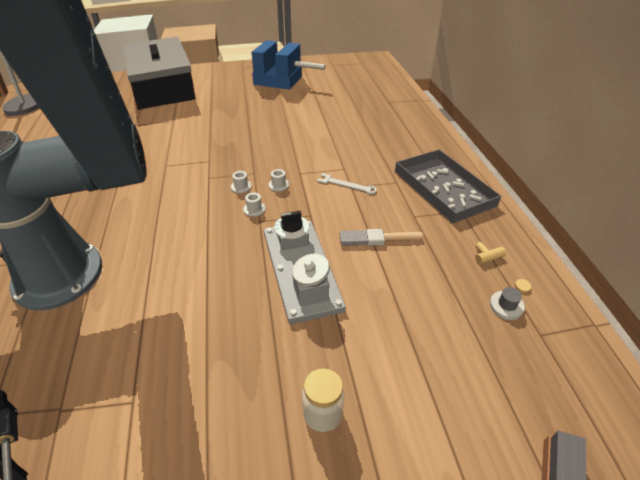

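The top view shows three steel necks: A (166,276), B (208,309) and C (161,322). There is also a pale disc with a dark post at (389,93), which may be something else. The fixture is at (312,270), with the plate at (351,265) and the knob at (272,272). The jar is at (467,275), and the wrench and brushes are further off. Next I'll measure distances from the base and take one close crop.

Run:
```python
from h import *
a=cv2.imread("pics/top.png");b=cv2.imread("pics/side.png")
m=imaging.camera_model("top")
P=onz(m,[(166,276),(208,309),(161,322),(389,93)],0.04)
print(np.round(P,3),np.hypot(P[:,0],P[:,1]).round(3))
Q=onz(m,[(351,265)],0.094);print("plate",Q.round(3));Q=onz(m,[(272,272)],0.09);print("knob",Q.round(3))
r=lambda im,x0,y0,w,h,W,H:cv2.resize(im[y0:y0+h,x0:x0+w],(W,H),interpolation=cv2.INTER_CUBIC)
t1=r(a,140,255,90,80,400,300);t2=r(a,240,230,150,80,400,300)
t3=r(b,225,160,80,60,400,300);t4=r(b,480,270,60,50,400,300)
cv2.imwrite("pics/c1.png",np.vstack([np.hstack([t1,t2]),np.hstack([t3,t4])]))
```

```text
[[ 0.543  0.242  0.04 ]
 [ 0.471  0.148  0.04 ]
 [ 0.442  0.252  0.04 ]
 [ 0.959 -0.257  0.04 ]] [0.595 0.493 0.509 0.993]
plate [[ 0.566 -0.164  0.094]]
knob [[0.551 0.004 0.09 ]]
```

View pics/c1.png

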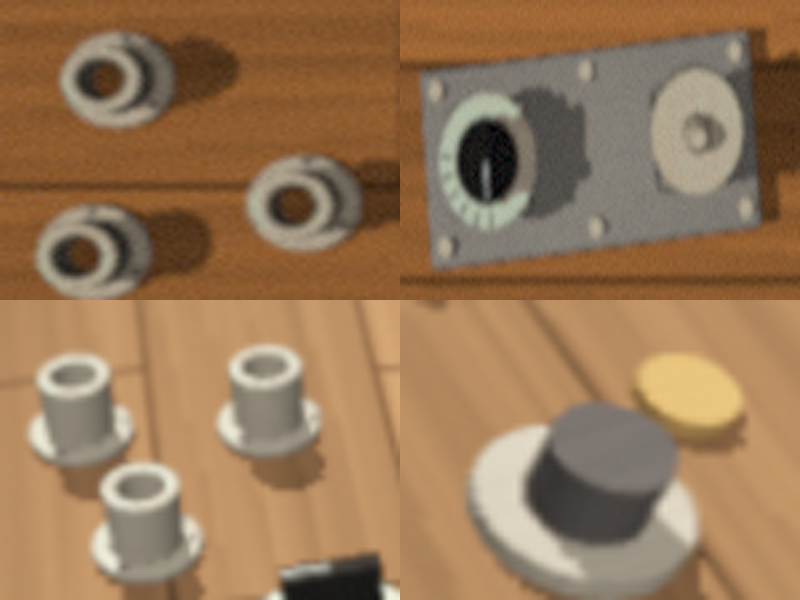

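The crop confirms that A, B and C are all open-bore necks. The object at (389,93) is a closed dark post on a disc and lies out of reach at 0.99 m. The farthest neck is A, top pixel (166,276), at 0.595 m, against 0.49 and 0.51 m for the others. Now I'll refine the fixture pose and check the tool frame.

Run:
```python
from h import *
a=cv2.imread("pics/top.png");m=imaging.camera_model("top")
hsv=cv2.cvtColor(a,cv2.COLOR_BGR2HSV)
mk=((hsv[:,:,1]<70)).astype(np.uint8); mk[:225]=0;mk[320:]=0;mk[:,:235]=0;mk[:,400:]=0
mk=cv2.morphologyEx(mk,cv2.MORPH_OPEN,np.ones((3,3)))
c=max(cv2.findContours(mk,0,2)[0],key=cv2.contourArea)
P=onz(m,c.reshape(-1,2),0.02)
r=cv2.minAreaRect(P[:,:2].astype(np.float32)*1000);print("base",r)
# necks
mk=((hsv[:,:,1]<90)&(hsv[:,:,2]>60)).astype(np.uint8); mk[:,230:]=0;mk[:258]=0;mk[340:]=0
for c in cv2.findContours(mk,0,2)[0]:
    if cv2.contourArea(c)<100: continue
    (x,y),R=cv2.minEnclosingCircle(c);print("px",x,y,R,onz(m,[(x,y)],0.006).round(4))
s=bot.read_state();print(s["position"],np.round(s["tcp_rot"],3).tolist(),s["time_s"])
w=imaging.camera_model("wrist");print(w["fx"],np.round(w["T"],3).tolist())
```

```text
base ((559.1456909179688, -79.75987243652344), (118.77131652832031, 278.5316162109375), 5.196399211883545)
px 160.4932098388672 321.92987060546875 13.139603614807129 [[0.4401 0.2609 0.006 ]]
px 207.94775390625 308.7388000488281 12.95050048828125 [[0.4699 0.1538 0.006 ]]
px 165.9477996826172 275.859619140625 12.948646545410156 [[0.5442 0.2502 0.006 ]]
[ 0.18988468 -0.59475016  0.22167064] [[0.953, 0.304, -0.0], [0.304, -0.953, 0.002], [0.0, -0.002, -1.0]] 0.1
415.1604098692863 [[0.303, -0.92, -0.25, 0.259], [-0.953, -0.292, -0.079, -0.573], [-0.001, 0.262, -0.965, 0.385], [0.0, 0.0, 0.0, 1.0]]
```

>>> drive_tool(
  deltas="87 310 345 0 -0.22;87 310 345 0 -0.22;87 310 345 0 -0.22;87 310 345 0 -0.22;87 310 345 0 -0.22;87 310 345 0 -0.22;87 310 345 0 -0.22;87 310 345 0 -0.22;87 310 345 0 -0.22;87 310 345 0 -0.22;87 310 345 0 -0.22;87 310 345 0 -0.22",
)

```text
time_s: 1.3
position: [0.4993, -0.2509, 0.2222]
tcp_rot: [[0.996, 0.089, -0.001], [0.089, -0.996, -0.0], [-0.001, 0.0, -1.0]]
force: [-0.4, 0.4, -0.1]
opening: 0.999
grasp_force: 0.0
```

>>> drive_tool(
  deltas="87 44 500 -40 0;87 44 500 -40 0;87 44 500 -40 0;87 44 500 -40 0;87 44 500 -40 0;87 44 500 -40 0;87 44 500 -40 0;87 44 500 -40 0;87 44 500 -40 0;87 44 500 -40 0;87 44 500 -40 0;87 44 500 -40 0",
)

```text
time_s: 2.5
position: [0.5442, 0.2487, 0.1821]
tcp_rot: [[0.996, 0.089, -0.001], [0.089, -0.996, -0.001], [-0.001, 0.001, -1.0]]
force: [-0.4, 0.1, -0.8]
opening: 1.001
grasp_force: 0.0
```

Run:
```python
from h import *
s=bot.read_state();m=imaging.camera_model("wrist");a=imaging.capture("wrist")
print(s["position"],np.round(s["tcp_rot"],3).tolist(),s["time_s"],s["joint_positions"])
a=a[:,:,::-1].copy()
p=[(.5442,.2502,.006),(.5442,.2502,.042)]
q=proj(m,p);print(q)
cv2.imwrite("pics/w1.png",a)
```

```text
[0.5441794  0.24872505 0.1820748 ] [[0.996, 0.089, -0.001], [0.089, -0.996, -0.001], [-0.001, 0.001, -1.0]] 2.5 [ 1.38973715e+01  3.09399458e+01  8.83201148e+01 -5.55862429e-02
  6.07921497e+01  9.88161143e+01]
[[316.96469381 220.15817824]
 [316.76904691 230.13787424]]
```

View pics/w1.png

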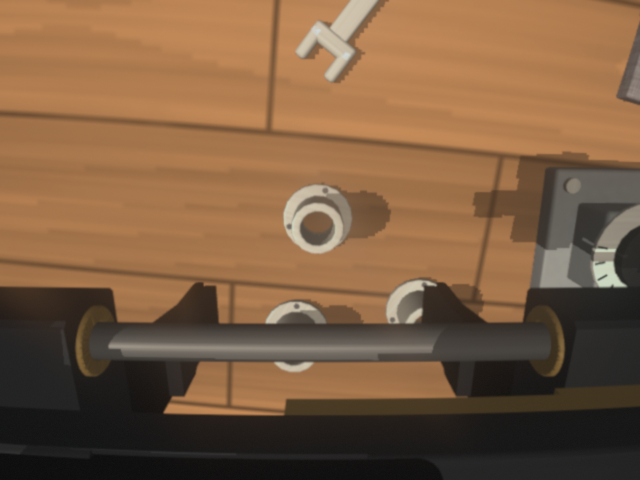

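The wrist view shows neck A alone at about (318,222), with the other two behind the fingers and the fixture on the right. I'll turn that into world coordinates.

Run:
```python
from h import *
m=imaging.camera_model("wrist");a=cv2.imread("pics/w1.png")
hsv=cv2.cvtColor(a,cv2.COLOR_BGR2HSV)
mk=((hsv[:,:,1]<75)&(hsv[:,:,2]>90)).astype(np.uint8);mk[:170]=0;mk[265:]=0;mk[:,:260]=0;mk[:,380:]=0
c=max(cv2.findContours(mk,0,2)[0],key=cv2.contourArea);(x,y),R=cv2.minEnclosingCircle(c);print(x,y,R,onz(m,[(x,y)],.006),cv2.boundingRect(c))
print(onz(m,[(318.5,224.5)],.042), onz(m,[(317.5,218.5)],.006))
```

```text
317.1971435546875 218.2633056640625 34.78355026245117 [[0.54572705 0.24907561 0.006     ]] (283, 184, 69, 70)
[[0.5485386 0.2482145 0.042    ]] [[0.54554809 0.24880681 0.006     ]]
```

>>> drive_tool(
  deltas="87 2 0 -50 0;87 2 0 -100 0;87 2 0 -140 0;87 2 0 -168 0;87 2 0 -168 0;20 2 0 -168 0;20 2 0 -168 0;20 2 0 -168 0;20 2 0 -168 0;20 2 0 -168 0;20 2 0 -168 0;20 2 0 -168 0",
)

```text
time_s: 3.75
position: [0.546, 0.2499, 0.0148]
tcp_rot: [[0.996, 0.089, 0.0], [0.089, -0.996, 0.0], [0.0, -0.0, -1.0]]
force: [0.0, -1.5, 3.8]
opening: 0.445
grasp_force: 17.8
```

>>> drive_tool(
  deltas="20 0 0 0 0;20 0 0 0 0;20 0 0 40 0;20 0 0 80 0;20 0 0 120 0;20 0 0 160 0;20 0 0 180 0;20 0 0 180 0",
)

```text
time_s: 4.55
position: [0.548, 0.2501, 0.1977]
tcp_rot: [[0.996, 0.089, 0.007], [0.089, -0.996, 0.002], [0.007, -0.001, -1.0]]
force: [0.2, -0.6, -1.0]
opening: 0.445
grasp_force: 30.0
```

>>> drive_tool(
  deltas="20 4 -80 0 0;20 8 -120 0 0;20 10 -160 0 0;20 12 -200 0 0;20 13 -240 0 0;20 14 -280 0 0;20 15 -320 0 0;20 16 -350 0 0;20 17 -360 0 0;20 17 -360 0 0;20 17 -360 0 0",
)

```text
time_s: 5.65
position: [0.5619, -0.1091, 0.1932]
tcp_rot: [[0.996, 0.089, -0.003], [0.089, -0.996, 0.002], [-0.003, -0.002, -1.0]]
force: [0.4, 0.2, -1.3]
opening: 0.44
grasp_force: 30.0
```

Run:
```python
from h import *
s=bot.read_state();m=imaging.camera_model("wrist");a=imaging.capture("wrist")[:,:,::-1];b=imaging.capture("side")[:,:,::-1]
print(s["position"],s["time_s"],s["force"],s["opening"],s["grasp_force"])
c=np.array([566.8,-164.4])/1000;n=np.array([-.257*.996,-.257*.0906,.966]);P=np.r_[c,.094]
print(proj(m,[P,P+n*.018]),proj(imaging.camera_model("side"),[P,P+n*.018]))
cv2.imwrite("pics/w2.png",a);cv2.imwrite("pics/s2.png",b)
o=np.hstack([a[60:480,160:480],cv2.resize(b[180:335,250:370],None,fx=2.7,fy=2.7)[:418].copy() if 0 else cv2.resize(b[180:335,240:370],(352,420),interpolation=2)])
cv2.imwrite("pics/c2.png",o)
```

```text
[ 0.56193701 -0.10909956  0.19319917] 5.65 [ 0.41709297  0.17787358 -1.30693706] 0.4401545092609851 29.999422080654767
[[403.55983884 244.53648262]
 [408.58791618 259.1969861 ]] [[310.89027822 268.35360228]
 [308.49374775 262.65393042]]
```

View pics/c2.png

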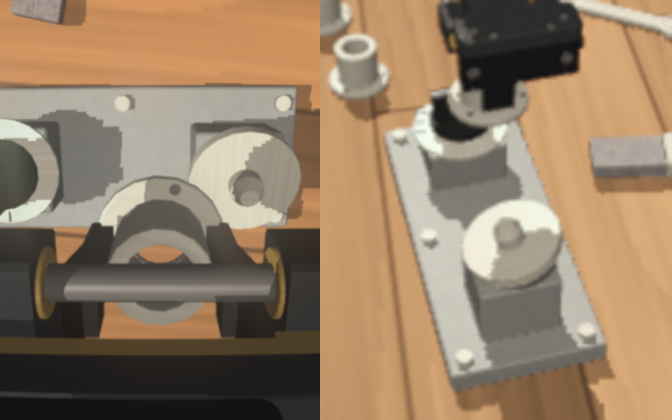

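The wrist crop shows the plate at about full-image (405,239), the spigot tip near (408,250), and the neck upright in the fingers at (320,310). The plate sits a few mm further in +x than the top camera gave. I'll fit both circles in this one wrist image to get the relative offset.

Run:
```python
from h import *
from scipy.optimize import least_squares
m=imaging.camera_model("wrist");a=cv2.imread("pics/w2.png").astype(int)
s=bot.read_state();tcp=s["position"]
hsv=cv2.cvtColor(a.astype(np.uint8),cv2.COLOR_BGR2HSV);S=hsv[:,:,1];V=hsv[:,:,2]
g=cv2.GaussianBlur(cv2.cvtColor(a.astype(np.uint8),cv2.COLOR_BGR2GRAY),(3,3),0).astype(float)
def arc(cx,cy,r0,r1,angs,sign):
    out=[]
    for t in np.radians(angs):
        r=np.arange(r0,r1,.5);x=cx+r*np.cos(t);y=cy+r*np.sin(t)
        v=cv2.remap(g.astype(np.float32),x.astype(np.float32)[None],y.astype(np.float32)[None],1)[0]
        d=np.abs(np.gradient(v));k=d.argmax();
        if d[k]>4: out.append((x[k],y[k]))
    return np.array(out)
def fit(Q,R):
    f=least_squares(lambda p:np.hypot(Q[:,0]-p[0],Q[:,1]-p[1])-R,Q.mean(0)[:2],loss='soft_l1',f_scale=.001)
    return f.x,np.abs(f.fun).mean()
F=arc(321,302,55,72,np.r_[range(-150,-110,4),range(-75,-40,4)],1)
Q=onz(m,F,tcp[2]-.0148+.006);c,e=fit(Q[:,:2],.029);print("flange",c,e,"rel tcp",c-tcp[:2])
A=arc(405.5,239,46,64,range(-100,70,6),1)
n=np.array([-.257*.996,-.257*.0906,.966]);o,d=ray(m,A)
P0=np.array([.5668,-.1644,.094]);X=o+d*(((P0-o)@n)/(d@n))[:,None]
ex=np.array([.966*.996,.966*.0906,.257]);ey=np.cross(n,ex)
L=np.c_[(X-P0)@ex,(X-P0)@ey];c2,e2=fit(L,.037);print("plate",P0+c2[0]*ex+c2[1]*ey,c2,e2,len(A))
b=cv2.imread("pics/w2.png")
for p in np.r_[F,A]: cv2.circle(b,tuple(np.round(p).astype(int)),1,(0,0,255),-1)
cv2.imwrite("pics/c3.png",cv2.resize(b[160:330,240:480],(720,510)))
```

```text
flange [ 0.56182761 -0.10979634] 0.00021852979632508575 rel tcp [-0.00050006 -0.00118972]
plate [ 0.56735917 -0.16505668  0.09413231] [ 0.00051483 -0.00070512] 0.0018467265625074876 29
```

View pics/c3.png

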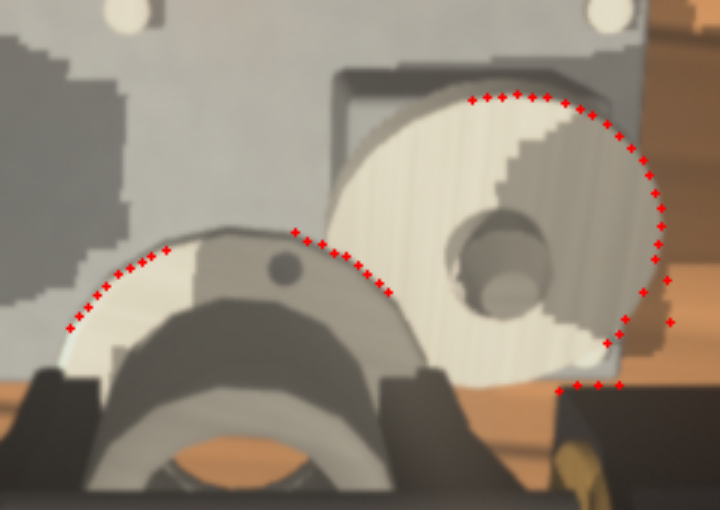

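>>> drive_tool(
  deltas="20 2.5 -30 0 0;20 2.5 -54 0 0;20 2.5 -54 -20 0;20 2.5 -54 -45 0;20 2.5 -54 -45 0;20 2.5 -54 -45 0;20 2.5 -54 -45 0;20 2.5 -54 -45 0",
)

```text
time_s: 6.55
position: [0.5664, -0.1643, 0.1509]
tcp_rot: [[0.996, 0.089, 0.002], [0.09, -0.996, -0.001], [0.002, 0.001, -1.0]]
force: [0.6, 0.2, -1.8]
opening: 0.448
grasp_force: 30.0
```

Run:
```python
from h import *
s=bot.read_state()
print(s["position"],s["time_s"],s["force"],s["opening"],s["grasp_force"])
a=imaging.capture("wrist")[:,:,::-1];b=imaging.capture("side")[:,:,::-1]
cv2.imwrite("pics/c4.png",np.hstack([a[180:400,200:440],cv2.resize(b[200:310,250:370],(240,220))]))
```

```text
[ 0.56643289 -0.16431711  0.15093736] 6.55 [ 0.57265809  0.18686733 -1.83679891] 0.44805882475124836 29.999426843060064
```

View pics/c4.png

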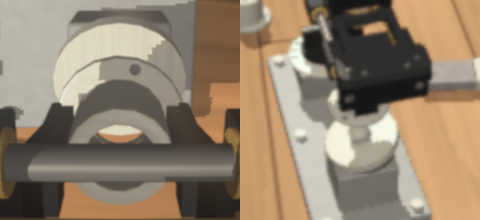

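The crops show the neck upright above the plate, centred on it sideways. I'll lower it to just short of first contact.

>>> drive_tool(
  deltas="20 -1 0 -8 0;20 -1 0 -16 0;20 -1 0 -22 0;20 -1 0 -26 0;20 -1 0 -30 0;20 -1 0 -32 0;20 -1 0 -32 0;20 -1 0 -32 0",
)

```text
time_s: 7.45
position: [0.5646, -0.1645, 0.1177]
tcp_rot: [[0.996, 0.089, 0.0], [0.089, -0.996, -0.0], [0.0, 0.0, -1.0]]
force: [1.3, -0.1, -2.1]
opening: 0.445
grasp_force: 30.0
```

No contact force, and the flange is already about 8 mm below the spigot tip, so the bore is over it. I'll press gently so the neck tilts in the pads.

>>> drive_tool(
  deltas="20 0 0 -1 0;20 0 0 -2 0;20 0 0 -3 0;20 0 0 -4 0;20 0 0 -4 0",
)

```text
time_s: 7.95
position: [0.5646, -0.1645, 0.1148]
tcp_rot: [[0.996, 0.089, 0.001], [0.089, -0.996, -0.0], [0.001, 0.0, -1.0]]
force: [-1.9, 1.0, 5.3]
opening: 0.448
grasp_force: 30.0
```

>>> drive_tool(
  deltas="20 0.5 0 -1 0;20 0.5 0 -2 0;20 0.5 0 -3 0;20 0.5 0 -3 0",
)

```text
time_s: 8.35
position: [0.5632, -0.164, 0.1122]
tcp_rot: [[0.996, 0.089, -0.003], [0.089, -0.996, 0.001], [-0.003, -0.001, -1.0]]
force: [-6.1, 1.0, 11.0]
opening: 0.444
grasp_force: 30.0
```

>>> drive_tool(
  deltas="20 -1.5 0 -1 0;20 -3 0 -2 0;20 -4 0 -3 0;20 -4 0 -4 0;20 -4 0 -4 0",
)

```text
time_s: 8.85
position: [0.561, -0.1642, 0.1084]
tcp_rot: [[0.996, 0.089, 0.001], [0.089, -0.996, -0.0], [0.001, 0.0, -1.0]]
force: [-4.3, 1.6, 10.0]
opening: 0.445
grasp_force: 30.0
```

Nearly flush by the geometry (TCP about 3 mm to go). I'll release and let it settle.

>>> drive_tool(
  deltas="20 -1 0 -2 0;20 -1 0 -2 0;55 -1 0 -2 0;60 -1 0 -2 0;70 -1 0 -2 0;70 -1 0 -2 0;70 -1 0 -2 0;70 -1 0 -2 0",
)

```text
time_s: 9.65
position: [0.5599, -0.1644, 0.1044]
tcp_rot: [[0.996, 0.089, -0.0], [0.089, -0.996, 0.0], [-0.0, -0.0, -1.0]]
force: [-0.2, -0.1, -0.1]
opening: 0.791
grasp_force: 0.0
```

Run:
```python
from h import *
s=bot.read_state()
print(s["position"],s["time_s"],s["force"],s["opening"],s["grasp_force"])
a=imaging.capture("wrist")[:,:,::-1];b=imaging.capture("side")[:,:,::-1]
cv2.imwrite("pics/w5.png",a);cv2.imwrite("pics/s5.png",b)
cv2.imwrite("pics/c5.png",np.hstack([a[150:400,170:470],cv2.resize(b[220:320,260:380],(300,250),interpolation=2)]))
```

```text
[ 0.55992404 -0.16438447  0.10435475] 9.65 [-0.19286304 -0.08820737 -0.11207247] 0.7909430994557066 0.0
```

View pics/c5.png

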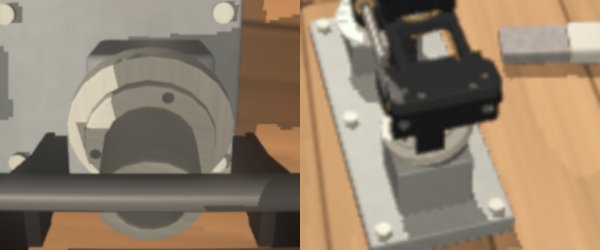

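The crop shows the flange concentric and flat on the plate with the fingers clear. I'll lift off and go above the knob at about (0.552, 0.0045).

>>> drive_tool(
  deltas="75 0 0 30 0;75 0 0 60 0;87 0 0 90 0;87 -4 50 95 0;87 -8 100 95 0;87 -8 150 95 0;87 -8 168.5 75 0;87 -8 168.5 75 0;87 -8 168.5 75 0;87 -8 168.5 75 0",
)

```text
time_s: 10.75
position: [0.5527, 0.0028, 0.18]
tcp_rot: [[0.996, 0.088, 0.001], [0.088, -0.996, -0.001], [0.001, 0.001, -1.0]]
force: [0.0, -0.8, 0.5]
opening: 0.998
grasp_force: 0.0
```

Run:
```python
from h import *
s=bot.read_state();m=imaging.camera_model("wrist")
print(s["position"],s["time_s"],s["force"],s["opening"])
a=imaging.capture("wrist")[:,:,::-1];b=imaging.capture("side")[:,:,::-1];t=imaging.capture("top")[:,:,::-1]
cv2.imwrite("pics/w6.png",a);cv2.imwrite("pics/s6.png",b);cv2.imwrite("pics/t6.png",t)
print("knob pred",proj(m,[(.552,.0045,.098)]))
y=np.array([-.0906,.996,0]);x=np.array([.996,.0906,0])
K=np.array([.552,.0045,.098]);print(proj(m,[K-.023*x,K+.023*x]))
n=-.257*x+np.array([0,0,.966]);P=np.array([.5672,-.1648,.094])
S=imaging.camera_model("side");M=P+n*.042;print("neck top side",proj(S,[P,M]),"top",proj(imaging.camera_model("top"),[P,M]))
A=np.array([(0,0)])
side=cv2.resize(b[215:305,260:370],(366,300),interpolation=2)
top=cv2.resize(t[225:305,240:400],(434,300),interpolation=2)[:, :]
cv2.imwrite("pics/c6.png",np.vstack([np.hstack([side,top]),cv2.resize(a[150:400,80:640],(800,300))]))
```

```text
[0.55274447 0.0028284  0.18004618] 10.75 [ 0.02597655 -0.77782131  0.49033174] 0.9980759808140799
knob pred [[315.9290703  253.37346321]]
[[316.16399564 288.3023727 ]
 [315.68697761 216.73344095]]
neck top side [[311.12462226 268.47458084]
 [305.42353548 254.89710939]] top [[351.15214523 264.63116937]
 [353.06352308 269.19041621]]
```

View pics/c6.png

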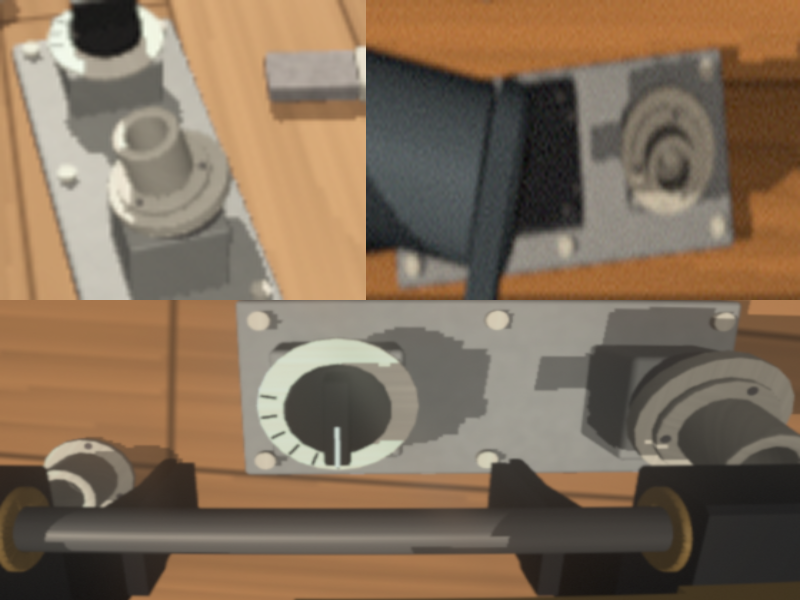

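The neck sits flush and concentric on the plate. The knob's pointer line ends at wrist pixel (316,288), against (316.2,288.3) predicted. I'll descend to TCP z ≈ 76 mm and grip the bar.

>>> drive_tool(
  deltas="60 0 0 -40 0;45 0 0 -75 0;40 0 0 -95 0;40 0 0 -103 0;40 0 0 -104 0;40 0 0 -104 0;0 0 0 -104 0;0 0 0 -104 0;0 0 0 -104 0;0 0 0 -104 0;0 0 0 -104 0;0 0 0 -104 0",
)

```text
time_s: 12.1
position: [0.5521, 0.0051, 0.076]
tcp_rot: [[0.996, 0.089, 0.001], [0.089, -0.996, 0.001], [0.001, -0.001, -1.0]]
force: [0.0, 4.3, 3.7]
opening: 0.137
grasp_force: 30.0
```

Run:
```python
from h import *
s=bot.read_state();print(s["position"],np.round(s["tcp_rot"],4).tolist(),s["force"],s["moment"],s["opening"]*87,s["grasp_force"],s["joint_positions"])
```

```text
[0.55207779 0.00511926 0.07599226] [[0.9961, 0.0885, 0.0005], [0.0885, -0.9961, 0.0013], [0.0006, -0.0013, -1.0]] [0.03614431 4.33539866 3.66171878] [0.90402374 0.00467827 0.20599525] 11.956673646663218 30.000678249634802 [-11.11242149  36.96535247  99.50009245   0.11653474  43.52054466
  73.72356242]
```

>>> drive_tool(
  deltas="0 0 0 0 -0.05;0 0 0 0 -0.1;0 0 0 0 -0.15;0 0 0 0 -0.2;0 0 0 0 -0.25;0 0 0 0 -0.3;0 0 0 0 -0.35;0 0 0 0 -0.35;0 0 0 0 -0.35",
)

```text
time_s: 13.0
position: [0.552, 0.0049, 0.076]
tcp_rot: [[0.966, -0.257, 0.0], [-0.257, -0.966, 0.001], [0.0, -0.001, -1.0]]
force: [0.1, 4.9, 5.2]
opening: 0.135
grasp_force: 30.0
```

```bash
cat > r.py <<'E'
from h import *
s=bot.read_state();R=np.array(s["tcp_rot"]);print(s["position"],"yaw",np.arctan2(R[1,0],R[0,0]),"turn",.0886-np.arctan2(R[1,0],R[0,0]),s["force"],s["moment"],s["opening"]*87,s["grasp_force"],s["time_s"])
E
python3 r.py
```

```text
[0.55202043 0.00492445 0.07596123] yaw -0.25983113122282403 turn 0.34843113122282404 [0.07264096 4.92194252 5.21715012] [0.99868733 0.01115749 0.19583256] 11.785131010166502 30.00066814944148 13.0
```

Moment at the first stop is 0.196 N m, matching the expected 0.2. I'll continue and feel along the way.

>>> drive_tool(
  deltas="0 0 0 0 -0.045;0 0 0 0 -0.09;0 0 0 0 -0.09",
)

```text
time_s: 13.3
position: [0.5521, 0.0048, 0.076]
tcp_rot: [[0.939, -0.343, 0.0], [-0.343, -0.939, 0.001], [0.0, -0.001, -1.0]]
force: [0.4, 6.5, 5.0]
opening: 0.136
grasp_force: 30.0
```

```bash
python3 r.py
```

```text
[0.55205858 0.00484185 0.07598894] yaw -0.3497225313958746 turn 0.4383225313958746 [0.36266591 6.49357422 5.00953385] [1.01559883 0.02475051 0.32567704] 11.850148780731914 30.00270683784038 13.3
```

>>> drive_tool(
  deltas="0 0 0 0 -0.05;0 0 0 0 -0.1;0 0 0 0 -0.15;0 0 0 0 -0.2;0 0 0 0 -0.26;0 0 0 0 -0.26;0 0 0 0 -0.26",
)

```text
time_s: 14.0
position: [0.552, 0.0048, 0.076]
tcp_rot: [[0.82, -0.573, 0.0], [-0.573, -0.82, 0.001], [-0.0, -0.001, -1.0]]
force: [-0.2, 5.1, 5.1]
opening: 0.135
grasp_force: 30.0
```

```bash
python3 r.py
```

```text
[0.55198487 0.00479953 0.07598697] yaw -0.6095905321638899 turn 0.6981905321638899 [-0.20591031  5.06865995  5.07778915] [0.94480521 0.06912695 0.15258914] 11.77088427190651 30.000887322239578 14.0
```

The feel profile follows the tool angle: 0.33 at the quarter and 0.15 at the second stop. On to the third.

>>> drive_tool(
  deltas="0 0 0 0 -0.05;0 0 0 0 -0.1;0 0 0 0 -0.15;0 0 0 0 -0.2;0 0 0 0 -0.25;0 0 0 0 -0.3;0 0 0 0 -0.35;0 0 0 0 -0.35;0 0 0 0 -0.35;0 0 0 0 -0.35;0 0 0 0 -0.35;0 0 0 0 -0.35",
)

```text
time_s: 15.2
position: [0.5518, 0.0047, 0.076]
tcp_rot: [[0.574, -0.819, -0.0], [-0.819, -0.574, 0.001], [-0.0, -0.0, -1.0]]
force: [-0.7, 4.3, 5.2]
opening: 0.131
grasp_force: 30.0
```

```bash
python3 r.py
python3 - <<'E'
from h import *
b=imaging.capture("side")[:,:,::-1];a=imaging.capture("wrist")[:,:,::-1]
cv2.imwrite("pics/c7.png",np.hstack([cv2.resize(b[190:310,250:370],(400,400),interpolation=2),cv2.resize(a[0:480,120:600],(400,400))]))
E
```

```text
[0.55183764 0.00466876 0.0759674 ] yaw -0.959420782200044 turn 1.048020782200044 [-0.73789557  4.26371836  5.17877531] [0.87532328 0.10627    0.2181642 ] 11.396688415704217 30.000944612547755 15.2
```

View pics/c7.png

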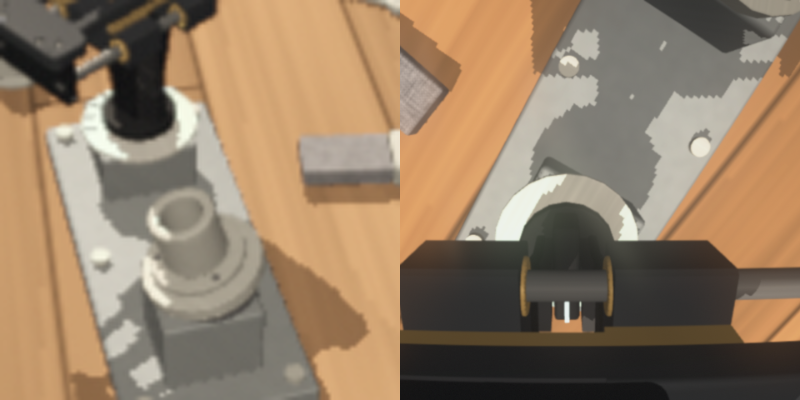

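The neck is still flush and has turned with the plate. The bar with its pale line is square between the pads (right crop, 566,311). Turn is 1.048 rad and the moment about 0.2 N m, which is the third stop. Handing in.

```bash
python3 -c "
from rig import bot
print(bot.hand_in())"
```

```text
the job is handed in; nothing more can be done
None
```

I handed the job in with the neck flush on the plate and released, and the knob held at the third click (tool turned 1.048 rad, torque about 0.22 N m); no verdict came back.

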